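# Show the assay cartridge to the inspection camera

### The arm

A 7-joint arm with a two-finger parallel gripper is mounted at the origin on the work surface. World frame = base frame: x ahead of the robot, y to its left, z up, the work surface at z = 0. Lengths are in m, angles in rad, forces in N, time in s.
With the tool pointing down it reaches from about 0.425 to 0.925 m from the base axis. Payload 6.8 kg.
Tool frame: the origin (TCP) lies midway between the tips of the shut fingers; the grasp point (between the pads) lies 19 mm behind it; z points along the fingers, y is the line along which they close (so a half turn about z gives the same grasp; the last joint's range is limited). The gripper opens to 85 mm and grips with 20 to 120 N. Pads are 22 mm wide; open, the fingers measure 114 mm over their backs; the gripper's body (76 mm by 85 mm) begins 54 mm behind the grasp point. The pads swing forward as they close: fully open they stand 13 mm farther back than shut.
Start: joints at [-1.455, 0.477, 0.022, 1.555, -0.011, 1.109, -0.083], TCP at [0.15, 0.658, 0.198] pointing down, gripper open.
Joint ranges: [-2.96, 2.96], [-0.34, 2.1], [-1.41, 1.46], [0.24, 2.44], [-1.37, 4.51], [0.17, 1.92], [-2.96, 2.96]. Speed limits (rad/s): [2.39, 2.39, 3.14, 3.14, 3.14, 3.14, 3.14].

### API

Orientations are given as a rotation vector (axis times angle).
In Python, from bench import r gives the robot as it stands.
- The arm moves only by the tool servo_tool, never from a script. Its arguments are lists of equal length, an entry for each row: "turn": the turn, a rotation vector about the world's x, y, z in units of 5 degrees (1.0 is 5 degrees), a list of three; "slide": the shift along the world's x, y, z in units of 30 mm (1.0 is 30 mm), a list of three; "hand": the opening, from 0 (shut) to 1 (fully open). In form: {"turn": [[rx, ry, rz], ...], "slide": [[dx, dy, dz], ...], "hand": [hand, ...]}. A call has 1 to 8 rows; each row is the pose to reach, as a shift and turn from the pose commanded when the call began; what a row does not reach only later rows make up. A row lasts 1/8 s, in which the tool goes at most 62.5 mm and 10.7 degrees, less where a joint would pass 70% of its speed; a pose out of reach is approached as far as the arm can. A call with a gripper value outside its range is refused whole. The fingers move at their own pace and stop on an object; "squeeze" is the grip in N (left out, the last holds). Time passes only in rows, so rows that repeat a pose let the fingers close. It gives the time, the measured TCP pose, the force, the opening and the grip force at its end, in the units of the state.
- r.get_obs(): the state, without advancing time (a new reading comes with each control period).
- r.grab_frame(name): name is "side" or "top"; returns (picture, depth): 400x640x3 uint8, red, green, blue; 400x640 float32, m along the optical axis (not along the pixel's ray), 0 where there is no reading.
- r.get_calibration(name): a dict with "fovy" (degrees; the focal length in pixels is half the picture's height over the tangent of half this angle, whatever the lens; pixels are square), "cx", "cy" (the principal point, pixels), "k1" (the pictures are not rectified: a ray, as slopes to the right and down, at radius r is drawn at 1 + k1 r^2 times it, then the intrinsics apply), "R" (3x3) and "t" (3): a world point X has camera coordinates R X + t. Camera axes: x right, y down, z forward; pixel columns grow to the right and rows downward; lengths in m; the calibration is good to about 2 mm. A picture is of the moment at which its call begins. get_calibration takes no time and is no camera call.
- r.hand_in(): hands the job in; it is judged then, once.
The state is a dict: "clock": time; "joints": joint angles; "qvel": joint speeds; "tau": joint torques, N m; "tcp_pos": TCP position; "orientation": TCP orientation; "contact_force": force on the tool from outside, world axes, zero at the start; "moment": the same for the moment, N m; "grip_width": finger opening in m; "gripper_force": force on a finger pad.
Only numpy, scipy, OpenCV 4.12 (cv2) and the standard library are available. Lean on these libraries where they do the work, as an engineer would, in place of code of your own. Each camera call takes 0.05 s, during which the arm holds its last target. There are 200 camera calls.

### The job

Take the metal keeper plate off the loading dock, hang it by its hole on the peg of the stand and let it go there. Then draw the test cartridge up out of the dock and hold it still in the air, centred 10 cm straight in front of the inspection camera's lens, upright as it stood, with its channel window squarely facing the lens; finish while still holding it there. Do not touch the camera, and leave the other things on the bench where they are.

Things in the scene. Friction and masses are not known exactly. Their poses are not given: they have to be found in the camera images.
- dock: Fixed dock, origin: centre of underside, y along it, z up. Base 100 x 160 x 12 mm. The cartridge stands mid-base between two low rails (tops at 32 mm, within 15 mm in x) and end blocks (36 mm wide in x; 37.5 to 67.5 mm out in y; tops at 90 mm). On each block two cheeks (y 55.5 to 67.5 mm, up to 106 mm, x within 15 mm) leave a 10 mm notch for the keeper plate. All lifts straight up.
- keeper_eye (a point): Centre of the keeper plate's 25 mm round hole. Loose aluminium plate, x 7 mm (hole axis), y 150, z 55 mm, about 0.12 kg, on edge in the dock's notches above the cartridge, lower edge 90 mm above the bench. Hole mid-length, 37 mm above the lower edge. Grip across x from above, 38 to 45 mm in y from the hole, to leave it free; cheeks cover 16 mm of the sides from 55.5 mm out.
- peg_mid (a point): Middle of the fixed stand's steel peg, on its axis, 150 mm above the bench. Frame level. The peg, 8 mm in diameter, points to -x and 15 degrees up: the tip (a 12 mm ball) is 38 mm along -x and 10 mm higher; at 50 mm along +x is a column 22 mm wide in y, 168 mm tall. A plate let go on it stays or slides slightly, its hole centre 8 mm under the axis.
- cartridge_center (a point): Centre of the test cartridge: loose plastic plate, 12 mm thick (x), 70 wide (y), 75 high (z), about 0.07 kg, upright in the dock under the keeper plate, lower edge 12 mm above the bench. +x points out of the face with the channel window (serpentine, three square contacts); at the start it is the dock's +x. The other face has a paper label. Grip the broad faces near the top, from above.
- view_point (a point): The camera's viewing point, in empty air 180 mm above the bench, 100 mm straight in front of the lens: the cartridge's centre belongs here. z is up, +x points to the lens; the cartridge's +x must point the same way.
- lens (a point): Front centre of the fixed inspection camera's lens, 180 mm above the bench: a black box 65 x 56 x 50 mm on a thin post, with a lens barrel 42 mm in diameter, 30 mm long, looking along -x of this frame. Top of the camera 205 mm above the bench.
- tube_rack: Bystander: white block 50 x 100 x 40 mm (x, y, z) with three stoppered sample tubes, 103 mm high over all. Origin: centre of its underside.
- case: Bystander: flat clear plastic case 70 x 95 x 14 mm (x, y, z). Origin: centre of its underside.
- reagent: Bystander: capped reagent bottle, 48 mm in diameter, 85 mm high. Origin: centre of its underside.
- cartridge: The same test cartridge; origin at the centre of its underside, 37.5 mm below point cartridge_center, same axes.
- keeper: The same keeper plate; origin at the centre of its lower edge, 37 mm below point keeper_eye, same axes.
- pegstand: The fixed stand of the peg; origin on the bench, 150 mm below point peg_mid, same axes.
- camera: The fixed inspection camera with its stand; origin on the bench, 180 mm below point view_point, same axes. Foot 100 x 100 mm, 12 mm high, its centre 165 mm along +x.
Mind the look-alikes: they are no part of the job. Of the things that look like the keeper, the smallest one is meant.

How it is judged:
On the way, in this order (a step that is already met when the one before it is completed fails the run):
1. the keeper plate hangs by its hole on the peg, let go, while the cartridge is still in the dock (x of keeper_eye in the frame of peg_mid between -0.034 and 0.045 m and y of keeper_eye in the frame of peg_mid between -0.012 and 0.012 m and z of keeper_eye in the frame of peg_mid between -0.026 and 0.014 m and angle between the x axis of keeper_eye and the x axis of peg_mid, either way round below 0.6 rad and contact force between keeper and pegstand above 0.3 N and contact force between keeper and the arm below 0.05 N and contact force between keeper and the fingers below 0.05 N and linear speed of keeper below 0.05 m/s and distance of cartridge_center from where it was at the start of the episode below 0.03 m), for 0.3 s.
2. the cartridge is held by the fingers, clear of the dock (distance of cartridge_center from where it was at the start of the episode above 0.09 m and contact force between cartridge and dock below 0.05 N and contact force between cartridge and the fingers above 1 N), for 0.2 s.
At the end, for the whole second after the job is handed in: The cartridge is held by the fingers alone, still (under 0.02 m/s), its centre within 20 mm of the viewing point, upright within 0.17 rad, its channel window turned to the lens within 0.2 rad; the keeper plate hangs at rest on the peg, the peg passing through its hole, untouched by the robot (x of keeper_eye in the frame of peg_mid between -0.034 and 0.045 m and y of keeper_eye in the frame of peg_mid between -0.012 and 0.012 m and z of keeper_eye in the frame of peg_mid between -0.026 and 0.014 m and angle between the x axis of keeper_eye and the x axis of peg_mid, either way round below 0.6 rad and contact force between keeper and pegstand above 0.3 N and contact force between keeper and the arm below 0.05 N and contact force between keeper and the fingers below 0.05 N and linear speed of keeper below 0.05 m/s and distance between cartridge_center and view_point below 0.02 m and angle between cartridge_center's own z axis and vertical below 0.17 rad and angle between the x axis of cartridge_center and the x axis of view_point, either way round below 0.2 rad and x of lens in the frame of cartridge_center above 0.05 m and z of lens in the frame of cartridge above 0 m and contact force between cartridge and the fingers above 1 N and linear speed of cartridge below 0.02 m/s and angular speed of cartridge below 0.2 rad/s and contact force between cartridge and dock below 0.05 N and contact force between cartridge and camera below 0.05 N and contact force between cartridge and pegstand below 0.05 N); the arm keeps its last pose, push and grip.
It fails at once if the inspection camera is touched (contact force between any of the arm, the fingers, cartridge, keeper and camera above 1 N).
It fails at once if a bystander (tube_rack) is moved more than 20 mm (distance of tube_rack from where it was at the start of the episode above 0.02 m).
It fails at once if a bystander (case) is moved more than 20 mm (distance of case from where it was at the start of the episode above 0.02 m).
It fails at once if a bystander (reagent) is moved more than 20 mm (distance of reagent from where it was at the start of the episode above 0.02 m).
It also fails if it takes over 58 s, if anything falls off the work surface, if the arm or the gripper's body presses on something with over 40 N, if the wrist force passes 120 N, or if a joint passes its speed limit or range.

## Working session

There is one attempt and no reset: what is moved stays moved. The work goes in short steps, Python scripts to look and compute and a tool call to move; the robot and the scene stay as the last step left them, time stands still between calls to the robot, and variables do not carry over. Pictures are saved under pics/ and viewed, at most 10 in all, crops included, and the job is handed in when it is done.

Besides the shell and the picture viewer there is one more tool, called after ">>>" in YAML: its name, and indented under it one key for each argument. servo_tool: Moves the arm, as the interface text tells. Its arguments: {"type":"object","properties":{"turn":{"type":"array"},"slide":{"type":"array"},"hand":{"type":"array"},"squeeze":{"type":"number"}},"required":["turn","slide","hand"]}

```bash
mkdir -p pics; ls
cat > h.py <<'E'
import numpy as np, cv2
from bench import r
def cal(n):
    c=r.get_calibration(n); f=200/np.tan(np.radians(c["fovy"])/2); return c,f
def undist(n,uv):
    c,f=cal(n); K=np.array([[f,0,c["cx"]],[0,f,c["cy"]],[0,0,1.]])
    return cv2.undistortPointsIter(np.array(uv,float).reshape(-1,1,2),K,np.array([c["k1"],0,0,0.]),None,None,(3,50,1e-9)).reshape(-1,2)
def at_depth(n,uv,d):
    c,f=cal(n); s=undist(n,uv); d=np.asarray(d).reshape(-1,1)
    P=np.hstack([s,np.ones((len(s),1))])*d
    return (P-c["t"])@np.array(c["R"])
def at_z(n,uv,z):
    c,f=cal(n); s=undist(n,uv); R=np.array(c["R"]); o=-R.T@np.array(c["t"])
    D=np.hstack([s,np.ones((len(s),1))])@R
    return o+D*((z-o[2])/D[:,2])[:,None]
def proj(n,X):
    c,f=cal(n); X=np.atleast_2d(X); Y=X@np.array(c["R"]).T+c["t"]; s=Y[:,:2]/Y[:,2:]
    s=s*(1+c["k1"]*(s**2).sum(1,keepdims=True)); return s*f+[c["cx"],c["cy"]]
def cloud(n,dep):
    v,u=np.mgrid[0:400,0:640]; uv=np.stack([u,v],-1).reshape(-1,2)
    return at_depth(n,uv,dep.reshape(-1)).reshape(400,640,3)
E
python3 - <<'E'
from h import *
for n in("side","top"):
    p,d=r.grab_frame(n); cv2.imwrite(f"pics/{n}0.png",p[:,:,::-1]); np.save(f"{n}0.npy",d)
    c,f=cal(n); print(n,f,c["cx"],c["cy"],c["k1"],-np.array(c["R"]).T@c["t"],(d>0).mean()); print(np.round(c["R"],3))
o=r.get_obs(); print(o["tcp_pos"],o["orientation"],o["clock"])
E
```

```text
pics
side 520.1588177304965 330.0918638349318 197.01634327897187 -0.107297692279027 [-0.12419423 -1.06283829  0.78495772] 0.9936015625
[[ 0.841 -0.54   0.017]
 [-0.253 -0.421 -0.871]
 [ 0.478  0.728 -0.491]]
top 409.82578496116787 320.9947140249267 200.0356517269994 -0.07656783721493342 [ 0.42796392 -0.10232809  1.23183815] 0.9960078125
[[-0.017 -1.    -0.012]
 [-0.996  0.017 -0.082]
 [ 0.082  0.01  -0.997]]
[0.1496776  0.65759478 0.19692724] [-3.50787234e-01 -3.12187387e+00  2.55816882e-03] 0.1
```

View pics/side0.png

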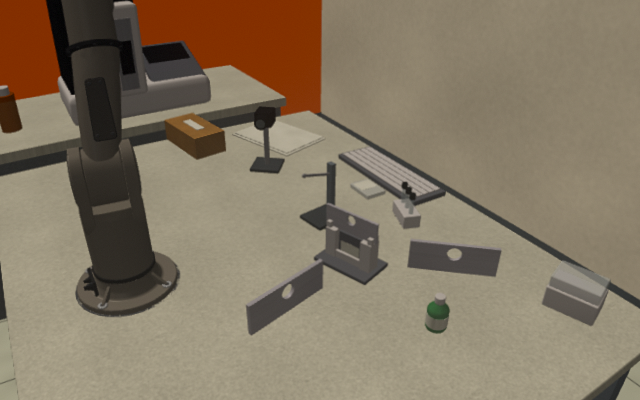

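View pics/top0.png

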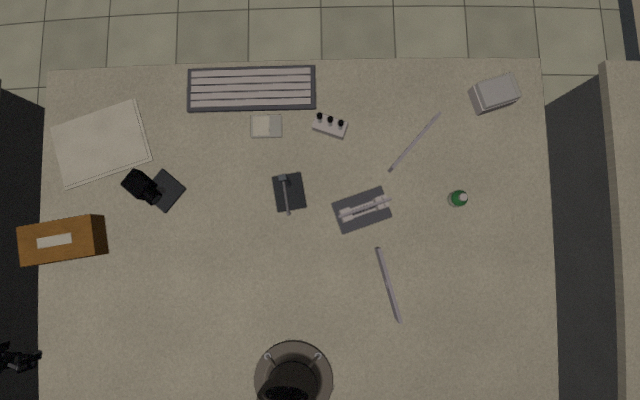

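The side view shows three keeper look-alikes: one in the dock at (350,220), one standing at (286,296) and one standing at (454,257). From above they are at (363,207), (388,284) and (414,141). By the description it is the smallest, the one in the dock notches. The camera is at (264,118) side / (145,187) top, and the peg at (318,176) side / (286,198) top.

Run:
```python
from h import *
t=cv2.imread("pics/top0.png"); s=cv2.imread("pics/side0.png")
def crop(im,u,v,w,h,k): return cv2.resize(im[v:v+h,u:u+w],None,fx=k,fy=k,interpolation=cv2.INTER_CUBIC)
g=lambda a:cv2.convertScaleAbs(a,alpha=1.5)
A=np.hstack([crop(t,325,180,80,60,5),crop(s,305,195,80,60,5)[:, :400]])
B=np.hstack([crop(t,110,160,80,60,5),crop(t,260,165,80,60,5)])
cv2.imwrite("pics/c1.png",g(np.vstack([A,B])))
d=np.load("top0.npy"); c=cloud("top",d)
np.set_printoptions(precision=4,suppress=True)
def comp(u0,v0,u1,v1,lo,hi):
    q=c[v0:v1,u0:u1].reshape(-1,3); q=q[(q[:,2]>lo)&(q[:,2]<hi)]
    if len(q)<4: print("few",len(q));return
    m=q.mean(0); r_=cv2.minAreaRect((q[:,:2]*1000).astype(np.float32)); print((u0,v0),len(q),m,r_,q[:,2].max())
print(c[160,550],c[300,200])
print("keeper");comp(325,180,405,240,.125,.2);comp(325,180,405,240,.003,.02)
print("decoys");comp(380,100,450,180,.03,.2);comp(365,240,410,330,.03,.2)
print("camera");comp(110,160,190,220,.13,.25);comp(110,160,190,220,.006,.03)
print("peg");comp(260,165,310,220,.13,.25);comp(260,165,310,220,.005,.03)
comp(305,105,355,145,.02,.2);comp(245,108,288,145,.005,.1);comp(445,185,475,212,.03,.2)
```

```text
[ 0.7126 -1.0343 -0.4094] [ 0.2345  0.2792 -0.0027]
keeper
(325, 180) 158 [ 0.4957 -0.2055  0.1446] ((495.9604187011719, -205.92913818359375), (6.94158411026001, 150.42343139648438), 18.515487670898438) 0.1501416378521455
(325, 180) 1563 [ 0.4947 -0.2099  0.0102] ((498.8702392578125, -220.46734619140625), (238.5963592529297, 177.60385131835938), 88.98741149902344) 0.019404269061841423
decoys
(380, 100) 291 [ 0.6892 -0.3629  0.0774] ((692.8482666015625, -366.66424560546875), (11.845848083496094, 219.3324432373047), 48.243106842041016) 0.08621452040003136
(365, 240) 438 [ 0.2826 -0.2757  0.0712] ((282.43804931640625, -277.1311340332031), (218.023193359375, 11.56902027130127), 15.335845947265625) 0.08683973353708613
camera
(110, 160) 879 [0.556  0.3732 0.1991] ((554.458251953125, 376.3122253417969), (98.67086029052734, 57.89863204956055), 48.671043395996094) 0.21130555003163282
(110, 160) 938 [0.5831 0.4044 0.0114] ((571.7274169921875, 438.3436279296875), (253.4739227294922, 183.1051788330078), 89.20211029052734) 0.027246387871865806
peg
(260, 165) 176 [0.5423 0.0033 0.1572] ((532.00830078125, -0.9658260345458984), (108.70622253417969, 22.078065872192383), 12.570327758789062) 0.17281927864500451
(260, 165) 920 [0.5518 0.0056 0.0117] ((555.724853515625, 20.441722869873047), (142.7170867919922, 163.62753295898438), 89.051025390625) 0.027444124217334002
(305, 105) 595 [ 0.7467 -0.1175  0.0501] ((762.8013916015625, -100.24725341796875), (147.50900268554688, 66.76634979248047), 57.79511642456055) 0.10774649232688709
(245, 108) 854 [0.7641 0.0747 0.0143] ((758.5711669921875, 75.76580810546875), (130.11302185058594, 111.3616714477539), 88.6041030883789) 0.02243940443402251
(445, 185) 236 [ 0.5239 -0.485   0.0624] ((525.0679321289062, -489.505126953125), (44.93556213378906, 45.04888153076172), 17.21177864074707) 0.09087410243672163
```

View pics/c1.png

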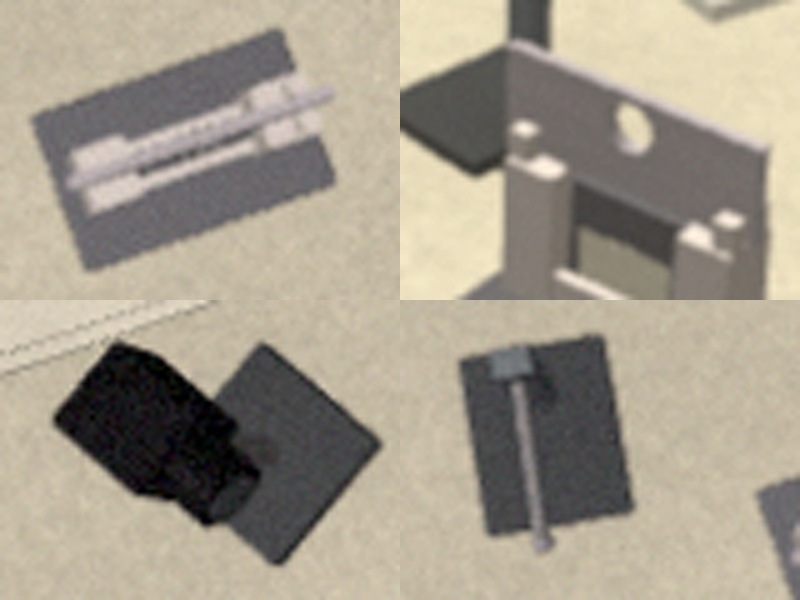

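The crops show the dock plate (the smallest, about 150 mm against about 219 mm for the others) with its hole at side pixel (431,129)/5 in the crop. The barrel lens points lower right in the top view. Next I check the plate's choice, the cartridge face, and the exact positions.

Run:
```python
from h import *
np.set_printoptions(precision=4,suppress=True)
s=cv2.imread("pics/side0.png")
k=cv2.resize(s[200:280,310:390],None,fx=7,fy=7,interpolation=cv2.INTER_CUBIC)
cv2.imwrite("pics/c2.png",cv2.convertScaleAbs(k,alpha=1.6))
P=lambda u,v,z:at_z("top",[[u,v]],z)[0]
print("dock corners",P(325+35/5,180+118/5,.012),P(325+280/5,180+30/5,.012),P(325+335/5,180+183/5,.012),P(325+90/5,180+270/5,.012))
print("plate ends",P(325+68/5,180+184/5,.145),P(325+332/5,180+93/5,.145))
print("col top",P(282.6,177,.168),"ball",P(288.4,213,.160))
print("pegfoot",P(260+60/5,165+60/5,.012),P(260+203/5,165+37/5,.012),P(260+234/5,165+210/5,.012),P(260+90/5,165+235/5,.012))
print("camfoot t,r,b",P(110+262/5,160+45/5,.012),P(110+380/5,160+145/5,.012),P(110+280/5,160+265/5,.012))
c=cloud("top",np.load("top0.npy"))[160:220,110:190].reshape(-1,3)
for lo in(.185,.195,.2):
    q=c[c[:,2]>lo]; print(lo,len(q),cv2.minAreaRect((q[:,:2]*1000).astype(np.float32)))
# hole from side: depth on plate
cs=cloud("side",np.load("side0.npy"))
print(proj("side",[[.496,-.206,.127]]))
q=cs[200:250,320:385].reshape(-1,3); q=q[(q[:,2]>.11)&(abs(q[:,0]-.496)<.08)&(abs(q[:,1]+.206)<.1)]
m=q.mean(0); w=np.linalg.svd(q-m)[2] if len(q)<3000 else 0; print(len(q),m,w)
```

```text
dock corners [ 0.5172 -0.1224  0.012 ] [ 0.5675 -0.2701  0.012 ] [ 0.4753 -0.3004  0.012 ] [ 0.4262 -0.1533  0.012 ]
plate ends [ 0.4721 -0.137   0.145 ] [ 0.5181 -0.2786  0.145 ]
col top [0.578  0.0083 0.168 ] ball [ 0.4837 -0.0053  0.16  ]
pegfoot [0.6006 0.0565 0.012 ] [ 0.6129 -0.0298  0.012 ] [ 0.5084 -0.047   0.012 ] [0.4949 0.0392 0.012 ]
camfoot t,r,b [0.6321 0.3935 0.012 ] [0.5692 0.3188 0.012 ] [0.4973 0.38   0.012 ]
0.185 800 ((484.4217529296875, 167.1128692626953), (545.43603515625, 75.12155151367188), 70.32377624511719)
0.195 706 ((485.3351745605469, 166.78306579589844), (545.4431762695312, 73.08098602294922), 70.3340835571289)
0.2 614 ((486.250732421875, 166.4558563232422), (545.4431762695312, 71.13642883300781), 70.3340835571289)
[[349.8696 220.1132]]
736 [ 0.4981 -0.2155  0.1303] [[ 0.3256 -0.9455 -0.001 ]
 [ 0.033   0.0102  0.9994]
 [-0.9449 -0.3254  0.0345]]
```

View pics/c2.png

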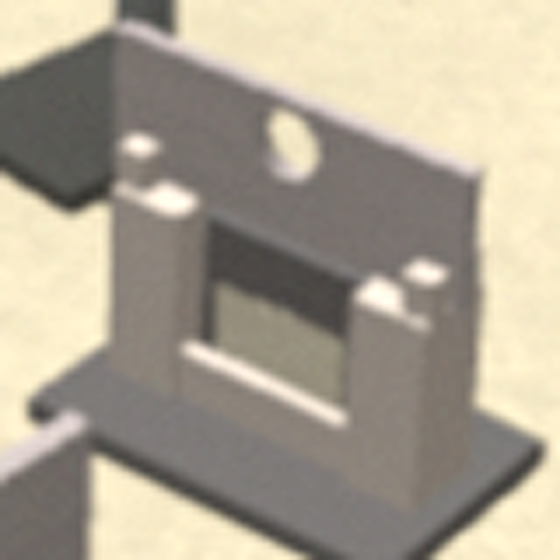

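>>> servo_tool:
  turn:
    - [0,0,-1]
    - [0,0,-2]
    - [0,0,-3]
    - [0,0,-4]
    - [0,0,-5]
    - [0,0,-6]
    - [0,0,-7]
    - [0,0,-7]
  slide:
    - [1,-1.5,1]
    - [2,-3,2]
    - [3.2,-4.6,3]
    - [4.4,-6.3,3.4]
    - [5.6,-8,3.4]
    - [6.8,-9.7,3.4]
    - [8,-11.4,3.4]
    - [8.3,-12,3.4]
  hand: [1,1,1,1,1,1,1,1]

```text
clock: 1.1
tcp_pos: [0.4009, 0.2942, 0.2998]
orientation: [1.283, 2.867, -0.001]
contact_force: [-0.5, 0.8, 1.3]
grip_width: 0.0856
gripper_force: 0.0
```

>>> servo_tool:
  turn:
    - [0,0,-1]
    - [0,0,-2]
    - [0,0,-3]
    - [0,0,-4]
    - [0,0,-4.7]
    - [0,0,-4.7]
    - [0,0,-4.7]
    - [0,0,-4.7]
  slide:
    - [0.8,-1.9,0]
    - [1.6,-3.8,0]
    - [2.2,-5.7,0]
    - [2.7,-7.6,0]
    - [3,-9.5,0]
    - [3.2,-11.4,0]
    - [3.4,-13.3,0]
    - [3.6,-15.2,-0.5]
  hand: [1,1,1,1,1,1,1,1]

```text
clock: 2.1
tcp_pos: [0.5074, -0.1595, 0.2855]
orientation: [1.83, 2.552, 0.003]
contact_force: [0.1, 0.4, 0.0]
grip_width: 0.0853
gripper_force: 0.0
```

>>> servo_tool:
  turn:
    - [0,0,0]
    - [0,0,0]
    - [0,0,0]
    - [0,0,0]
    - [0,0,0]
  slide:
    - [0.05,-1.5,-1]
    - [0.1,-3,-2.5]
    - [0.1,-3,-2.8]
    - [0.1,-3,-2.8]
    - [0.1,-3,-2.8]
  hand: [1,1,1,1,1]

```text
clock: 2.72
tcp_pos: [0.5109, -0.2466, 0.2018]
orientation: [1.828, 2.554, 0.002]
contact_force: [0.0, 0.0, -0.1]
grip_width: 0.0853
gripper_force: 0.0
```

Run:
```python
from h import *
from scipy.spatial.transform import Rotation as Ro
np.set_printoptions(precision=4,suppress=True)
p,d=r.grab_frame("side"); k=cv2.resize(p[150:270,280:400,::-1],None,fx=5,fy=5,interpolation=cv2.INTER_CUBIC)
cv2.imwrite("pics/c3.png",cv2.convertScaleAbs(k,alpha=1.5))
o=r.get_obs(); R=Ro.from_rotvec(o["orientation"]).as_matrix(); print(o["tcp_pos"],R,o["joints"],o["clock"])
```

```text
[ 0.511  -0.2467  0.2019] [[-0.3225  0.9466  0.0021]
 [ 0.9466  0.3225  0.0003]
 [-0.0004  0.0021 -1.    ]] [-0.2572  0.3633  0.7673  1.8523 -0.2916  1.0394  0.9552] 2.775
```

View pics/c3.png

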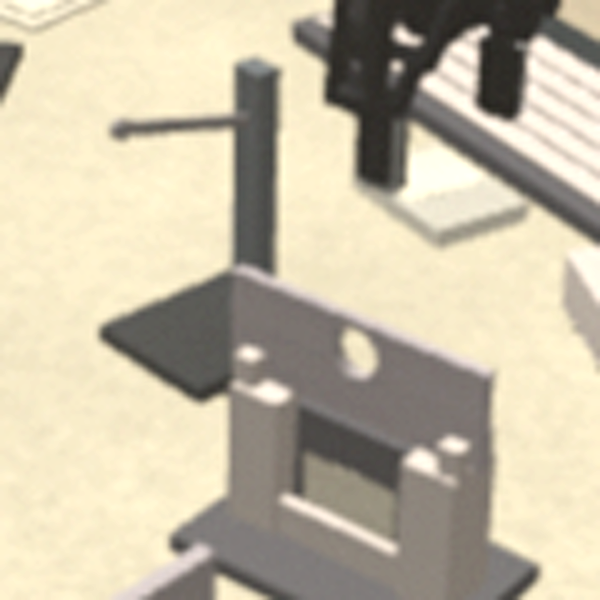

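The crop shows the gripper poised above the keeper (hole at side (352,221)), the peg's ball tip at side (304,176) and its column top at (331,164).

>>> servo_tool:
  turn:
    - [0,0,0]
    - [0,0,0]
    - [0,0,0]
    - [0,0,0]
    - [0,0,0]
    - [0,0,0]
    - [0,0,0]
  slide:
    - [0,0,-1.2]
    - [0,0,-2.4]
    - [0,0,-3]
    - [0,0,-3]
    - [0,0,-3]
    - [0,0,-3]
    - [0,0,-3]
  hand: [1,1,1,1,0,0,0]
  squeeze: 40

```text
clock: 3.65
tcp_pos: [0.5103, -0.248, 0.1116]
orientation: [1.831, 2.551, 0.001]
contact_force: [-0.4, 0.1, 0.0]
grip_width: 0.0321
gripper_force: 0.0
```

>>> servo_tool:
  turn:
    - [0,0,0]
    - [0,0,0]
    - [0,0,0]
    - [0,0,0]
  slide:
    - [0,0,0]
    - [0,0,0]
    - [0,0,0]
    - [0,0,0]
  hand: [0,0,0,0]
  squeeze: 60

```text
clock: 4.15
tcp_pos: [0.51, -0.2479, 0.1108]
orientation: [1.831, 2.552, -0.0]
contact_force: [-0.2, -0.2, -0.0]
grip_width: -0.0002
gripper_force: 0.3
```

Run:
```python
from h import *
np.set_printoptions(precision=4,suppress=True)
def tri(ut,us):
    A=[];b=[]
    for n,uv in(("top",ut),("side",us)):
        c,f=cal(n); R=np.array(c["R"]); o=-R.T@c["t"]; s=undist(n,[uv])[0]; D=R.T@[*s,1]; D/=np.linalg.norm(D)
        M=np.eye(3)-np.outer(D,D); A.append(M); b.append(M@o)
    A=np.vstack(A); b=np.hstack(b); x,res,_,_=np.linalg.lstsq(A,b,rcond=None); return x,np.sqrt(res)
print(tri([288.4,213],[304.2,175.8]),tri([282.6,177],[331.4,163.6]))
for m in([.525,0,.15],[.523,-.001,.15],[.528,.0,.15]):
    m=np.array(m); x=np.array([.988,.155,0])
    print(proj("side",[m-.038*x+[0,0,.01],m+.05*x+[0,0,.018]]).ravel(),proj("top",[m-.038*x+[0,0,.01],m+.05*x+[0,0,.018]]).ravel())
print(r.get_obs()["grip_width"],r.get_obs()["gripper_force"])
```

```text
(array([ 0.4849, -0.0061,  0.161 ]), array([0.002])) (array([0.5791, 0.0077, 0.1676]), array([0.0017]))
[304.4661 175.8832 329.5147 163.8559] [288.624  211.5581 282.8279 178.351 ]
[304.0004 176.2098 329.0943 164.1569] [289.0126 212.3135 283.2147 179.1007]
[305.45   175.6171 330.4405 163.6115] [288.6122 210.4157 282.8186 177.2164]
-0.00017765122000207393 0.3321022214367986
```

Run:
```python
from h import *
p,d=r.grab_frame("side"); k=cv2.resize(p[150:270,290:410,::-1],None,fx=5,fy=5,interpolation=cv2.INTER_CUBIC)
q,e=r.grab_frame("top"); np.save("top1.npy",e); k2=cv2.resize(q[160:280,310:350,::-1],None,fx=5,fy=5,interpolation=cv2.INTER_CUBIC)
cv2.imwrite("pics/c4.png",cv2.convertScaleAbs(np.hstack([k,k2]),alpha=1.5))
```

```text
(no output)
```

View pics/c4.png

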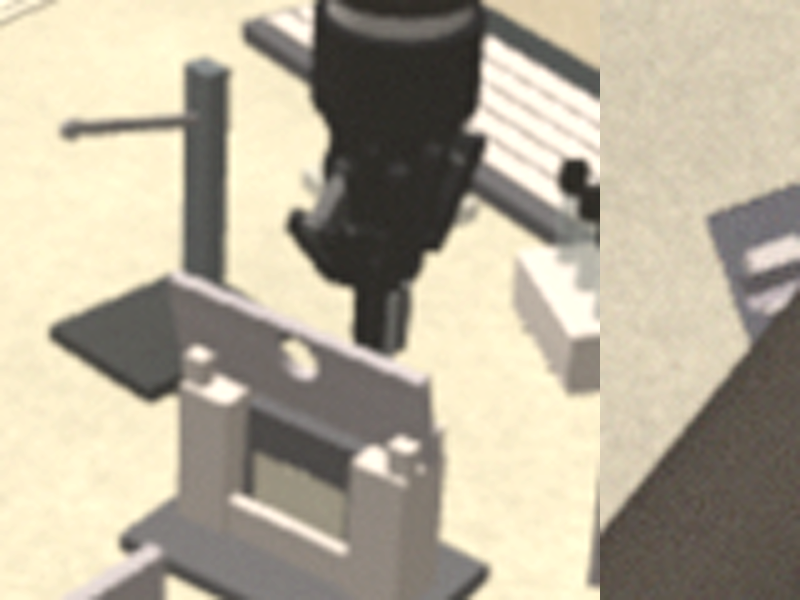

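Run:
```python
from h import *
np.set_printoptions(precision=4,suppress=True)
o=r.get_obs(); print(o["tcp_pos"],o["grip_width"],proj("side",[o["tcp_pos"],[.510,-.248,.145]]))
p,d=r.grab_frame("side"); c=cloud("side",d)
for v in range(196,232,3): print(v,[np.round(c[v,u],3).tolist() for u in(362,366,370)],p[v,366])
```

```text
[ 0.5099 -0.2479  0.1108] 0.00011935956836050095 [[364.5357 232.3401]
 [365.3305 220.0755]]
196 [[0.496, -0.249, 0.214], [0.497, -0.261, 0.219], [0.502, -0.27, 0.222]] [35 33 32]
199 [[0.502, -0.242, 0.201], [0.5, -0.258, 0.209], [0.503, -0.269, 0.214]] [32 30 27]
202 [[0.48, -0.271, 0.214], [0.5, -0.259, 0.202], [0.511, -0.26, 0.2]] [34 31 29]
205 [[0.481, -0.27, 0.205], [0.5, -0.26, 0.195], [0.51, -0.262, 0.193]] [31 30 27]
208 [[0.483, -0.268, 0.196], [0.5, -0.26, 0.187], [0.513, -0.259, 0.182]] [30 29 26]
211 [[0.496, -0.252, 0.176], [0.501, -0.261, 0.179], [0.513, -0.259, 0.174]] [36 34 32]
214 [[0.499, -0.248, 0.165], [0.503, -0.259, 0.169], [0.514, -0.259, 0.166]] [36 34 32]
217 [[0.5, -0.248, 0.157], [0.503, -0.259, 0.161], [0.515, -0.258, 0.157]] [39 38 34]
220 [[0.501, -0.247, 0.148], [0.507, -0.254, 0.149], [0.66, -0.077, 0.005]] [71 68 66]
223 [[0.501, -0.248, 0.14], [0.504, -0.259, 0.145], [0.508, -0.268, 0.149]] [141 132 130]
226 [[0.503, -0.245, 0.129], [0.505, -0.259, 0.136], [0.507, -0.271, 0.142]] [75 70 68]
229 [[0.502, -0.247, 0.122], [0.505, -0.26, 0.129], [0.507, -0.272, 0.135]] [76 72 70]
```

Run:
```python
from h import *
np.set_printoptions(precision=4,suppress=True)
n=np.array([.947,.3225,0]); T=np.array([.511,-.2467,.2019])
for dz in(0,.013,.03,.04,.05): print(dz,proj("side",[T-.0425*n+[0,0,dz],T+.0425*n+[0,0,dz]]).ravel())
print("seen 356.4,187.6 ; 381,173")
s0=np.load("side0.npy"); p,d=r.grab_frame("side"); c0,c1=cloud("side",s0),cloud("side",d)
im0=cv2.cvtColor(cv2.imread("pics/side0.png"),6); im1=cv2.cvtColor(p[:,:,::-1].copy(),6)
for nm,(u0,v0,u1,v1) in dict(plate=(328,206,358,232),dock=(315,240,385,278),peg=(300,160,335,195)).items():
    a=im0[v0:v1,u0:u1]; R=cv2.matchTemplate(im1[v0-8:v1+8,u0-8:u1+8],a,cv2.TM_CCOEFF_NORMED); print(nm,cv2.minMaxLoc(R)[1],np.array(cv2.minMaxLoc(R)[3])-8)
    def f(c):
        q=c[v0:v1,u0:u1].reshape(-1,3); q=q[q[:,2]>.11]; m=q.mean(0); return m,np.linalg.svd(q-m)[2][2]
    if nm=="plate": print(f(c0),f(c1))
big=cv2.resize(p[140:260,300:420,::-1],None,fx=5,fy=5,interpolation=cv2.INTER_CUBIC); cv2.imwrite("pics/c5.png",big)
```

```text
0 [355.642  205.7092 377.0498 191.622 ]
0.013 [355.8856 200.632  377.3922 186.7194]
0.03 [356.2074 193.9066 377.844  180.2307]
0.04 [356.3985 189.9044 378.1119 176.3723]
0.05 [356.5909 185.8678 378.3814 172.4828]
seen 356.4,187.6 ; 381,173
plate 0.8076204061508179 [-1  1]
(array([ 0.4747, -0.2021,  0.1432]), array([-0.6141, -0.1533, -0.7742])) (array([ 0.4776, -0.1998,  0.1371]), array([-0.6193, -0.1577, -0.7692]))
dock 0.9984896183013916 [0 0]
peg 0.9996652007102966 [0 0]
```

>>> servo_tool:
  turn:
    - [0,0,0]
    - [0,0,0]
    - [0,0,0]
    - [0,0,0]
  slide:
    - [0,0,1]
    - [0,0,2.5]
    - [0,0,3]
    - [0,0,3]
  hand: [0,0,0,0]

```text
clock: 4.85
tcp_pos: [0.5101, -0.2478, 0.2012]
orientation: [1.831, 2.552, 0.001]
contact_force: [-0.0, 0.6, -0.2]
grip_width: 0.0001
gripper_force: 0.0
```

Run:
```python
from h import *
np.set_printoptions(precision=4,suppress=True)
p,d=r.grab_frame("side"); c=cloud("side",d); o=r.get_obs(); print(o["tcp_pos"],o["grip_width"],proj("side",[o["tcp_pos"]]))
m=(p.max(2)<60)&(np.hypot(c[...,0]-.51,c[...,1]+.248)<.05)&(c[...,2]>.13)
v,u=np.nonzero(m)
for vv in np.unique(v)[-22:]:
    k=u[v==vv]; print(vv,k.min(),k.max(),c[vv,k].mean(0))
a=cv2.resize(p[120:240,300:380,::-1],None,fx=5,fy=5,interpolation=cv2.INTER_CUBIC)
cv2.imwrite("pics/c5.png",cv2.convertScaleAbs(a,alpha=1.6))
```

```text
[ 0.5095 -0.2474  0.2001] 0.00036558358403005945 [[366.2006 199.4554]]
164 353 379 [ 0.4958 -0.2604  0.2985]
165 354 376 [ 0.4924 -0.261   0.2972]
166 354 376 [ 0.4892 -0.263   0.2964]
167 355 375 [ 0.4881 -0.2642  0.2948]
168 356 375 [ 0.4907 -0.2628  0.2912]
169 357 375 [ 0.492  -0.263   0.2885]
170 358 372 [ 0.4883 -0.2644  0.2876]
171 360 372 [ 0.4903 -0.2655  0.2852]
172 363 373 [ 0.4971 -0.2641  0.2804]
173 363 373 [ 0.4999 -0.2595  0.2753]
174 363 373 [ 0.5023 -0.2554  0.2704]
175 363 373 [ 0.5036 -0.2543  0.2672]
176 363 373 [ 0.5033 -0.2548  0.265 ]
177 363 373 [ 0.5036 -0.2559  0.2629]
178 363 373 [ 0.5028 -0.2559  0.2606]
179 363 374 [ 0.5058 -0.2555  0.2572]
180 363 374 [ 0.5052 -0.2566  0.2554]
181 363 374 [ 0.5062 -0.2554  0.2521]
182 363 372 [ 0.5031 -0.2555  0.2505]
183 363 372 [ 0.5025 -0.2565  0.2486]
184 364 372 [ 0.5027 -0.2583  0.2468]
185 366 368 [ 0.5016 -0.2573  0.2441]
```

View pics/c5.png

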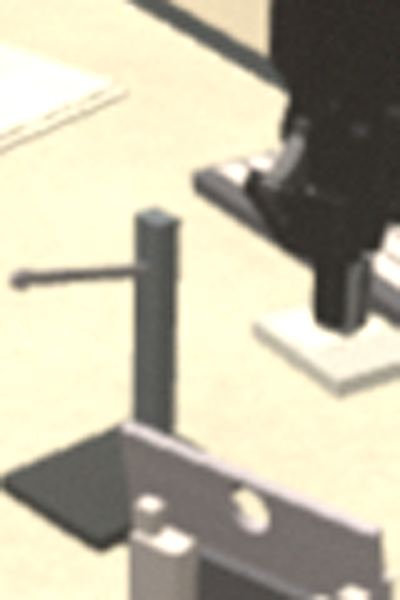

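The shut fingertips show at side (368,186), which is z ≈ 0.243, while the reported TCP z is 0.200. The real tips are about 42 mm higher than reported, so the fingers closed over the plate's upper edge and tipped it slightly in its notches (hole now at (350,222)). I will correct z by -42 mm and grip again.

>>> servo_tool:
  turn:
    - [0,0,0]
    - [0,0,0]
    - [0,0,0]
    - [0,0,0]
    - [0,0,0]
    - [0,0,0]
    - [0,0,0]
    - [0,0,0]
  slide:
    - [0,0,0]
    - [0,0,0]
    - [0,0,0]
    - [0,0,0]
    - [0,0,-1.2]
    - [0,0,-2.5]
    - [0,0,-3.8]
    - [0,0,-4.3]
  hand: [1,1,1,1,1,1,1,1]

```text
clock: 5.9
tcp_pos: [0.5085, -0.2472, 0.0698]
orientation: [-1.83, -2.55, 0.002]
contact_force: [-0.7, 0.3, 0.2]
grip_width: 0.0853
gripper_force: 0.0
```

>>> servo_tool:
  turn:
    - [0,0,0]
    - [0,0,0]
    - [0,0,0]
    - [0,0,0]
    - [0,0,0]
    - [0,0,0]
    - [0,0,0]
    - [0,0,0]
  slide:
    - [0,0,0]
    - [0,0,0]
    - [0,0,0]
    - [0,0,0]
    - [0,0,0]
    - [0,0,0]
    - [0,0,0]
    - [0,0,0]
  hand: [1,0,0,0,0,0,0,0]
  squeeze: 60

```text
clock: 6.9
tcp_pos: [0.51, -0.2478, 0.0721]
orientation: [1.831, 2.552, 0.001]
contact_force: [-0.9, 1.6, 5.7]
grip_width: 0.0065
gripper_force: 58.6
```

>>> servo_tool:
  turn:
    - [0,0,0]
    - [0,0,0]
    - [0,0,0]
    - [0,0,0]
    - [0,0,0]
    - [0,0,0]
  slide:
    - [0,0,0.5]
    - [0,0,1]
    - [0,0,2]
    - [0,0,3]
    - [0,0,3]
    - [0,0,3]
  hand: [0,0,0,0,0,0]

```text
clock: 7.65
tcp_pos: [0.5095, -0.2475, 0.1617]
orientation: [-1.831, -2.552, -0.0]
contact_force: [-0.3, 0.7, -1.2]
grip_width: 0.0061
gripper_force: 58.6
```

Run:
```python
from h import *
np.set_printoptions(precision=4,suppress=True)
p,d=r.grab_frame("side"); c=cloud("side",d); o=r.get_obs(); print(o["tcp_pos"],o["contact_force"],o["grip_width"])
a=cv2.resize(p[130:280,290:390,::-1],None,fx=5,fy=5,interpolation=cv2.INTER_CUBIC); a=a[:600]
cv2.imwrite("pics/c6.png",cv2.convertScaleAbs(a,alpha=1.6))
m=(c[...,2]>.17)&(c[...,2]<.25)&(np.hypot(c[...,0]-.495,c[...,1]+.209)<.09)&(p.max(2)>55)
q=c[m]; mu=q.mean(0); print(len(q),mu,np.linalg.svd(q-mu)[2],q[:,2].min(),q[:,2].max())
v,u=np.nonzero(m); print(u.min(),u.max(),v.min(),v.max())
```

```text
[ 0.5092 -0.2474  0.1612] [ 0.3959 -0.9545 -1.9664] 0.006404691192422344
1024 [ 0.4949 -0.2113  0.2084] [[ 0.3211 -0.947  -0.0049]
 [ 0.0341  0.0064  0.9994]
 [ 0.9464  0.321  -0.0344]] 0.17775435476159307 0.24947572194555714
326 382 171 212
```

View pics/c6.png

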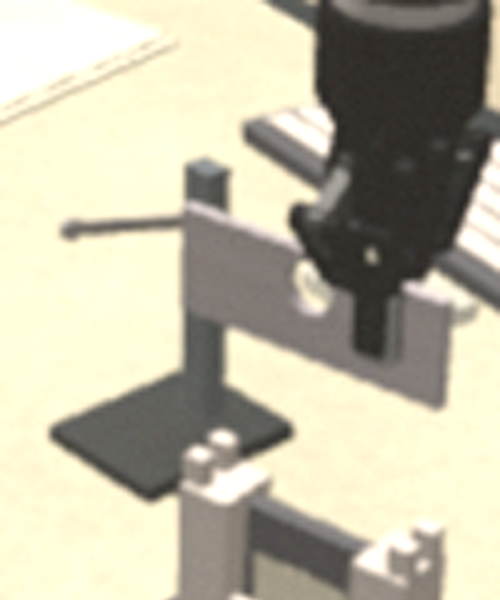

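Run:
```python
from h import *
np.set_printoptions(precision=4,suppress=True)
n=np.array([.9466,.3225,0]); c,f=cal("side"); R=np.array(c["R"]); o=-R.T@c["t"]
T=r.get_obs()["tcp_pos"]
for P0 in([.497,-.209,0],T):
    D=R.T@[*undist("side",[[352.8,187]])[0],1]; H=o+D*(n@(np.array(P0)-o))/(n@D); y=np.array([-.3225,.9466,0])
    print("hole",H,"rel tcp y,z",y@(H-T),H[2]-T[2],n@(H-T))
a=np.radians(8.9); x=np.array([np.cos(a),np.sin(a),0]); y=np.array([-np.sin(a),np.cos(a),0]); print(x,y)
M=np.array([.525,0,.15]); print("offset rel",y*.0)
```

```text
hole [ 0.4974 -0.2101  0.2185] rel tcp y,z 0.039109392171664495 0.057272079732753806 0.0008206911934431832
hole [ 0.4968 -0.2109  0.219 ] rel tcp y,z 0.0385326443988613 0.05781056318201502 9.275117497953606e-18
[0.988  0.1547 0.    ] [-0.1547  0.988   0.    ]
offset rel [-0.  0.  0.]
```

The keeper is held, with its hole at side (352.8,187), which is 39 mm along y and 57 mm above the reported TCP. Next it goes in front of the peg.

>>> servo_tool:
  turn:
    - [0,0,-0.5]
    - [0,0,-1]
    - [0,0,-1.5]
    - [0,0,-2]
    - [0,0,-2]
    - [0,0,-2]
    - [0,0,-2]
  slide:
    - [-0.5,1.5,0]
    - [-1,3,0]
    - [-1.4,4.7,0]
    - [-1.72,6.6,0]
    - [-1.72,6.6,0]
    - [-1.72,6.6,-1]
    - [-1.72,6.6,-1]
  hand: [0,0,0,0,0,0,0]

```text
clock: 8.57
tcp_pos: [0.4561, -0.0507, 0.1301]
orientation: [-2.046, -2.38, 0.007]
contact_force: [-0.0, -0.6, -0.3]
grip_width: 0.006
gripper_force: 58.5
```

Run:
```python
from h import *
from scipy.spatial.transform import Rotation as Ro
np.set_printoptions(precision=4,suppress=True)
p,d=r.grab_frame("side"); o=r.get_obs(); R=Ro.from_rotvec(o["orientation"]).as_matrix(); print(o["tcp_pos"],R[:,1],o["grip_width"])
T=o["tcp_pos"]; y=np.array([-R[1,1],R[0,1],0]); print("pred hole px",proj("side",[T+.039*y+[0,0,.057]]),T+.039*y+[0,0,.057])
a=cv2.resize(p[100:220,250:370,::-1],None,fx=5,fy=5,interpolation=cv2.INTER_CUBIC)
cv2.imwrite("pics/c7.png",cv2.convertScaleAbs(a,alpha=1.6))
```

```text
[ 0.4571 -0.051   0.1312] [ 0.9888  0.1492 -0.0031] 0.0063371265912858035
pred hole px [[293.4788 170.3955]] [ 0.4513 -0.0124  0.1882]
```

View pics/c7.png

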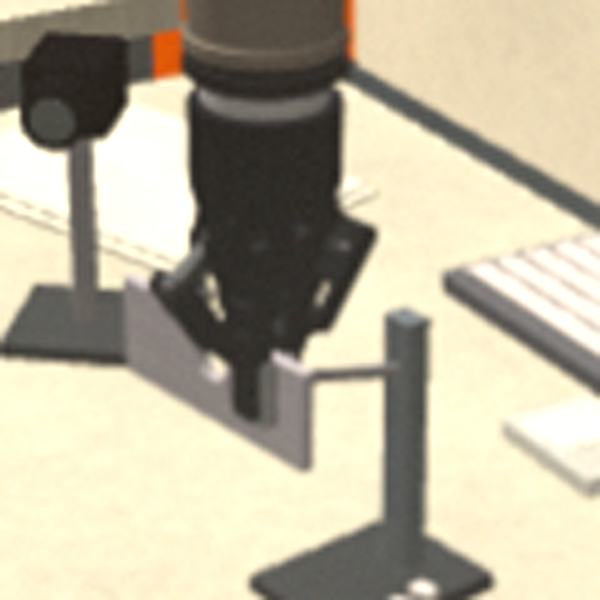

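The gripper and keeper stand in front of the peg, with the hole at side (293,172) as predicted. Next come the descent and the insertion along the peg.

>>> servo_tool:
  turn:
    - [0,0,0]
    - [0,0,0]
    - [0,0,0]
    - [0,0,0]
    - [0,0,0]
    - [0,0,0]
    - [0,0,0]
    - [0,0,0]
  slide:
    - [0,0,-0.93]
    - [0,0,-0.93]
    - [0.6,0.09,-0.93]
    - [1.2,0.18,-0.95]
    - [1.5,0.23,-1.03]
    - [1.85,0.28,-1.15]
    - [2.15,0.33,-1.25]
    - [2.15,0.33,-1.25]
  hand: [0,0,0,0,0,0,0,0]

```text
clock: 9.62
tcp_pos: [0.523, -0.0399, 0.0941]
orientation: [-2.047, -2.383, 0.001]
contact_force: [-0.4, -0.1, -1.0]
grip_width: 0.0063
gripper_force: 58.7
```

>>> servo_tool:
  turn:
    - [0,0,0]
    - [0,0,0]
    - [0,0,0]
    - [0,0,0]
  slide:
    - [0.3,0.05,-0.15]
    - [0.3,0.05,-0.25]
    - [0.3,0.05,-0.3]
    - [0.3,0.05,-0.3]
  hand: [0,0,0,0]

```text
clock: 10.12
tcp_pos: [0.5323, -0.0383, 0.0859]
orientation: [2.047, 2.383, 0.002]
contact_force: [0.9, 0.6, 4.7]
grip_width: 0.0063
gripper_force: 59.8
```

Run:
```python
from h import *
np.set_printoptions(precision=4,suppress=True)
o=r.get_obs(); print(o["tcp_pos"],o["contact_force"],o["moment"],o["grip_width"])
```

```text
[ 0.5323 -0.0383  0.0859] [0.8669 0.5546 4.6536] [0.3027 0.0586 0.0049] 0.006252262491111298
```

>>> servo_tool:
  turn:
    - [0,0,0]
    - [0,0,0]
    - [0,0,0]
    - [0,0,0]
    - [0,0,0]
    - [0,0,0]
    - [0,0,0]
    - [0,0,0]
  slide:
    - [0,0,0.1]
    - [0,0,0.1]
    - [0,0,0.1]
    - [0,0,0.1]
    - [0,0,0.1]
    - [0,0,0.1]
    - [0,0,0.1]
    - [0,0,0.1]
  hand: [0,0.3,0.5,0.7,0.9,1,1,1]

```text
clock: 11.12
tcp_pos: [0.5317, -0.0384, 0.0883]
orientation: [2.047, 2.383, 0.0]
contact_force: [-0.3, 0.5, 0.8]
grip_width: 0.0855
gripper_force: 0.0
```

>>> servo_tool:
  turn:
    - [0,0,0]
    - [0,0,0]
    - [0,0,0]
    - [0,0,0]
    - [0,0,0]
    - [0,0,0]
    - [0,0,0]
  slide:
    - [0,0,0]
    - [0,0,0.5]
    - [0,0,1.2]
    - [0,0,2.5]
    - [0,0,4]
    - [0,0,5]
    - [0,0,5]
  hand: [1,1,1,1,1,1,1]

```text
clock: 12.0
tcp_pos: [0.5334, -0.0388, 0.2414]
orientation: [2.045, 2.38, 0.007]
contact_force: [0.3, 0.8, -0.6]
grip_width: 0.0854
gripper_force: 0.0
```

Run:
```python
from h import *
np.set_printoptions(precision=4,suppress=True)
o=r.get_obs(); print(o["tcp_pos"],o["contact_force"])
p,d=r.grab_frame("side"); c=cloud("side",d); cv2.imwrite("pics/s8.png",p[:,:,::-1])
m=(c[...,2]>.11)&(c[...,2]<.165)&(abs(c[...,0]-.52)<.05)&(abs(c[...,1])<.09)&(p.max(2)>75)
q=c[m]; mu=q.mean(0); print(len(q),mu,np.linalg.svd(q-mu)[2][2],q.min(0),q.max(0))
q0=q[(abs(q[:,1])<.02)]
x=np.array([.988,.155,0]);print(((q-[.526,0,.15])@x).mean())
```

```text
[ 0.5334 -0.0388  0.2414] [ 0.3064  0.7575 -0.6328]
699 [ 0.5231 -0.0102  0.1368] [ 0.9725  0.1835 -0.1432] [ 0.4778 -0.0789  0.11  ] [0.5699 0.0755 0.1648]
-0.004428106420254254
```

Run:
```python
from h import *
np.set_printoptions(precision=4,suppress=True)
p,d=r.grab_frame("side"); c=cloud("side",d); q=c-[.4967,-.2105,0]
a=np.radians(18.6); X=q@[np.cos(a),np.sin(a),0]; Y=q@[-np.sin(a),np.cos(a),0]; Z=c[...,2]
m=(abs(X)<.02)&(abs(Y)<.03)&(Z>.06)&(Z<.1); print(m.sum(),X[m].mean(),Z[m].max(),np.percentile(X[m],[5,50,95]))
t=m&(Z>.084); print("top",t.sum(),X[t].mean(),Y[t].min(),Y[t].max())
a=cv2.resize(p[150:270,290:390,::-1],None,fx=5,fy=5,interpolation=cv2.INTER_CUBIC); cv2.imwrite("pics/c9.png",cv2.convertScaleAbs(a,alpha=1.6))
for v in range(232,252,2): print(v,[tuple(p[v,u]) for u in range(344,362,3)])
```

```text
261 -0.0016913468528134748 0.0931040121231056 [-0.0056 -0.0025  0.0059]
top 98 0.0005787600472426327 -0.028764373649504203 0.02912227770728352
232 [(np.uint8(75), np.uint8(73), np.uint8(72)), (np.uint8(83), np.uint8(80), np.uint8(78)), (np.uint8(124), np.uint8(118), np.uint8(104)), (np.uint8(159), np.uint8(151), np.uint8(129)), (np.uint8(158), np.uint8(150), np.uint8(128)), (np.uint8(157), np.uint8(149), np.uint8(127))]
234 [(np.uint8(50), np.uint8(48), np.uint8(47)), (np.uint8(67), np.uint8(64), np.uint8(62)), (np.uint8(82), np.uint8(79), np.uint8(80)), (np.uint8(95), np.uint8(91), np.uint8(87)), (np.uint8(139), np.uint8(131), np.uint8(114)), (np.uint8(160), np.uint8(152), np.uint8(129))]
236 [(np.uint8(51), np.uint8(49), np.uint8(47)), (np.uint8(50), np.uint8(48), np.uint8(45)), (np.uint8(55), np.uint8(54), np.uint8(51)), (np.uint8(77), np.uint8(74), np.uint8(73)), (np.uint8(83), np.uint8(81), np.uint8(81)), (np.uint8(125), np.uint8(119), np.uint8(105))]
238 [(np.uint8(49), np.uint8(48), np.uint8(46)), (np.uint8(51), np.uint8(49), np.uint8(47)), (np.uint8(50), np.uint8(48), np.uint
[... 1056 characters left out ...]
np.uint8(94), np.uint8(82)), (np.uint8(88), np.uint8(84), np.uint8(74)), (np.uint8(55), np.uint8(52), np.uint8(50)), (np.uint8(64), np.uint8(61), np.uint8(58))]
248 [(np.uint8(98), np.uint8(94), np.uint8(83)), (np.uint8(99), np.uint8(94), np.uint8(82)), (np.uint8(98), np.uint8(93), np.uint8(82)), (np.uint8(99), np.uint8(95), np.uint8(83)), (np.uint8(97), np.uint8(93), np.uint8(81)), (np.uint8(71), np.uint8(67), np.uint8(63))]
250 [(np.uint8(100), np.uint8(95), np.uint8(84)), (np.uint8(98), np.uint8(94), np.uint8(82)), (np.uint8(99), np.uint8(95), np.uint8(83)), (np.uint8(100), np.uint8(96), np.uint8(84)), (np.uint8(99), np.uint8(96), np.uint8(83)), (np.uint8(83), np.uint8(80), np.uint8(72))]
```

>>> servo_tool:
  turn:
    - [0,0,0.5]
    - [0,0,1]
    - [0,0,1.5]
    - [0,0,2]
    - [0,0,2]
    - [0,0,2]
    - [0,0,2]
  slide:
    - [-0.3,-1.5,0]
    - [-0.7,-3,0]
    - [-1,-4.5,0]
    - [-1.22,-5.7,0]
    - [-1.22,-5.7,-1.5]
    - [-1.22,-5.7,-3]
    - [-1.22,-5.7,-3]
  hand: [1,1,1,1,1,1,1]

```text
clock: 12.98
tcp_pos: [0.4917, -0.2084, 0.145]
orientation: [-1.828, -2.546, 0.006]
contact_force: [0.2, -1.5, 0.0]
grip_width: 0.0853
gripper_force: 0.0
```

>>> servo_tool:
  turn:
    - [0,0,0]
    - [0,0,0]
    - [0,0,0]
    - [0,0,0]
    - [0,0,0]
    - [0,0,0]
    - [0,0,0]
  slide:
    - [0,0,0]
    - [0,0,-1]
    - [0,0,-2]
    - [0,0,-3]
    - [0,0,-4]
    - [0,0,-4.5]
    - [0,0,-4.5]
  hand: [1,1,1,1,1,1,1]

```text
clock: 13.85
tcp_pos: [0.4956, -0.2095, 0.0138]
orientation: [1.831, 2.552, 0.0]
contact_force: [0.1, -0.1, 1.0]
grip_width: 0.0851
gripper_force: 0.0
```

>>> servo_tool:
  turn:
    - [0,0,0]
    - [0,0,0]
    - [0,0,0]
    - [0,0,0]
    - [0,0,0]
    - [0,0,0]
    - [0,0,0]
    - [0,0,0]
  slide:
    - [0,0,0]
    - [0,0,0]
    - [0,0,0]
    - [0,0,0]
    - [0,0,0]
    - [0,0,0]
    - [0,0,0]
    - [0,0,0]
  hand: [0,0,0,0,0,0,0,0]
  squeeze: 40

```text
clock: 14.85
tcp_pos: [0.4958, -0.2093, 0.0135]
orientation: [1.831, 2.552, 0.001]
contact_force: [3.6, 1.6, 1.8]
grip_width: 0.0116
gripper_force: 42.9
```

Gripped at 12 mm. Now I lift straight up and look.

>>> servo_tool:
  turn:
    - [0,0,0]
    - [0,0,0]
    - [0,0,0]
    - [0,0,0]
    - [0,0,0]
    - [0,0,0]
    - [0,0,0]
    - [0,0,0]
  slide:
    - [0,0,0.4]
    - [0,0,1]
    - [0,0,2]
    - [0,0,3]
    - [0,0,4]
    - [0,0,5.5]
    - [0,0,6]
    - [0,0,6]
  hand: [0,0,0,0,0,0,0,0]

```text
clock: 15.85
tcp_pos: [0.4948, -0.2096, 0.1936]
orientation: [1.832, 2.552, 0.001]
contact_force: [-0.5, -0.6, -1.6]
grip_width: 0.0114
gripper_force: 42.8
```

Run:
```python
from h import *
np.set_printoptions(precision=4,suppress=True)
o=r.get_obs(); print(o["tcp_pos"],o["joints"],o["grip_width"],o["contact_force"])
p,d=r.grab_frame("side"); c=cloud("side",d)
a=cv2.resize(p[130:230,280:400,::-1],None,fx=6,fy=6,interpolation=cv2.INTER_CUBIC); cv2.imwrite("pics/c10.png",cv2.convertScaleAbs(a,alpha=1.8))
q=c-[.4958,-.2093,0]; al=np.radians(18.7)
X=q@[np.cos(al),np.sin(al),0]; Y=q@[-np.sin(al),np.cos(al),0]; Z=c[...,2]
m=(abs(X)<.03)&(abs(Y)<.05)&(Z>.18)&(Z<.232); Q=c[m]; w=np.linalg.svd(Q-Q.mean(0))[2][2]; print(m.sum(),w,Y[m].min(),Y[m].max())
m=(abs(X)<.03)&(abs(Y)<.05)&(Z>.13)&(abs(Y)>.015); print("z lo/hi",np.percentile(Z[m],[0,1,99,100]))
```

```text
[ 0.4948 -0.2096  0.1936] [-0.3905  0.3315  0.8442  1.9306 -0.2928  1.0056  0.9116] 0.011355528705195978 [-0.4902 -0.6428 -1.5694]
382 [0.9343 0.3539 0.0441] -0.040509333955096184 0.03153602153577691
z lo/hi [0.1934 0.1973 0.6158 0.6311]
```

View pics/c10.png

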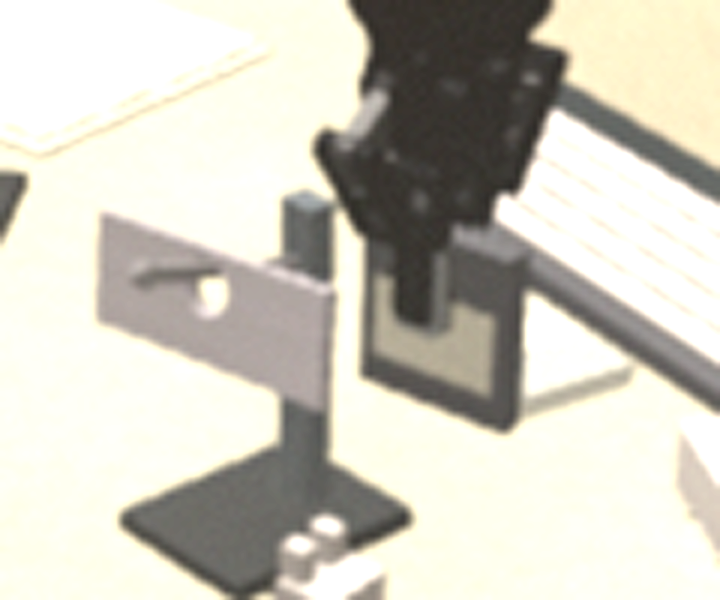

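The cartridge hangs upright in the fingers with the label toward the robot, so the window is on +x at yaw 18.7° (crop (435,350)). The keeper hangs on the peg, the ball showing through in front of its hole (crop (210,290)). Now to the viewing point.

>>> servo_tool:
  turn:
    - [0,0,0.5]
    - [0,0,1.2]
    - [0,0,2]
    - [0,0,3]
    - [0,0,4]
    - [0,0,5]
    - [0,0,6]
    - [0,0,6.1]
  slide:
    - [-0.6,1,1]
    - [-1.2,2.7,1]
    - [-1.7,4.5,1]
    - [-1.8,6.3,1]
    - [-1.8,8.1,1]
    - [-1.8,9.9,1]
    - [-1.8,11.7,1]
    - [-1.6,13.3,1]
  hand: [0,0,0,0,0,0,0,0]

```text
clock: 16.9
tcp_pos: [0.4454, 0.1911, 0.2215]
orientation: [-1.091, -2.944, 0.004]
contact_force: [1.1, -0.3, -0.1]
grip_width: 0.0114
gripper_force: 42.7
```

>>> servo_tool:
  turn:
    - [0,0,0]
    - [0,0,0]
    - [0,0,0]
    - [0,0,0]
    - [0,0,0]
    - [0,0,0]
  slide:
    - [0.2,1.2,-0.5]
    - [0.4,2,-1.3]
    - [0.4,2.4,-2]
    - [0.4,2.4,-2.6]
    - [0.4,2.4,-2.6]
    - [0.4,2.4,-2.6]
  hand: [0,0,0,0,0,0]

```text
clock: 17.65
tcp_pos: [0.4589, 0.261, 0.145]
orientation: [-1.096, -2.944, 0.002]
contact_force: [0.4, -0.4, -0.3]
grip_width: 0.0115
gripper_force: 42.7
```

Run:
```python
from h import *
from scipy.spatial.transform import Rotation as Ro
np.set_printoptions(precision=4,suppress=True)
o=r.get_obs(); R=Ro.from_rotvec(o["orientation"]).as_matrix(); T=o["tcp_pos"]; print(T,np.degrees(np.arctan2(R[1,1],R[0,1]))%180,o["grip_width"],o["gripper_force"],o["clock"])
for n in("side","top"):
    p,d=r.grab_frame(n); c=cloud(n,d); cv2.imwrite(f"pics/{n}9.png",p[:,:,::-1])
    if n=="side":
        q=c-[T[0],T[1],0]; a=np.radians(49.3); X=q@[np.cos(a),np.sin(a),0]; Y=q@[-np.sin(a),np.cos(a),0]; Z=c[...,2]
        m=(abs(X)<.03)&(abs(Y)<.05)&(Z>.135)&(Z<.178); Q=c[m]; w=np.linalg.svd(Q-Q.mean(0))[2][2]
        print(m.sum(),w,np.percentile(X[m],[5,50,95]),Y[m].min(),Y[m].max(),Z[m].min())
        m=(c[...,2]>.11)&(c[...,2]<.165)&(abs(c[...,0]-.52)<.05)&(abs(c[...,1])<.09)&(p.max(2)>75); print("keeper",m.sum(),c[m].mean(0))
```

```text
[0.4589 0.261  0.145 ] 49.14255974211605 0.011509099366038486 42.69283890724182 17.65
234 [0.6485 0.7605 0.033 ] [-0.0098 -0.0049  0.0008] -0.04029335146882844 0.03330669453254548 0.14384404881873541
keeper 721 [ 0.5231 -0.0099  0.137 ]
```

>>> servo_tool:
  turn:
    - [0,0,0]
    - [0,0,0]
    - [0,0,0]
    - [0,0,0]
    - [0,0,0]
    - [0,0,0]
    - [0,0,0]
    - [0,0,0]
  slide:
    - [-0.1,0.1,0]
    - [-0.1,0.1,0]
    - [-0.1,0.1,0]
    - [-0.1,0.1,0]
    - [-0.1,0.1,0]
    - [-0.1,0.1,0]
    - [-0.1,0.1,0]
    - [-0.1,0.1,0]
  hand: [0,0,0,0,0,0,0,0]

```text
clock: 18.75
tcp_pos: [0.4561, 0.2646, 0.1453]
orientation: [1.096, 2.944, -0.0]
contact_force: [-0.4, -0.1, -1.1]
grip_width: 0.0115
gripper_force: 42.7
```

Run:
```python
from h import *
o=r.get_obs(); print(o["tcp_pos"],abs(o["qvel"]).max(),o["gripper_force"])
print(r.hand_in())
```

```text
[0.45612514 0.26456011 0.14528298] 0.001538177064888839 42.69271373748779
the job is handed in; nothing more can be done
None
```

I handed the job in with the keeper hanging released on the peg and the cartridge held still at the viewing point, window towards the lens (by my measurements; no verdict came back). The reported TCP height was about 42 mm too low, so my first grip missed and tipped the keeper in its notches, and I corrected for that before gripping again.

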